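# Turn the packing card over for the next batch

### The arm

A 6-joint arm with a two-finger parallel gripper is mounted at the origin on the work surface. World frame = base frame: x ahead of the robot, y to its left, z up, the work surface at z = 0. Lengths are in m, angles in rad, forces in N, time in s.
With the tool pointing down it reaches from about 0.35 to 0.975 m from the base axis. Payload 7.1 kg.
Tool frame: the origin (TCP) lies at the very end of the fingers, on their centre line; the grasp point (between the pads) lies 19 mm behind it; z points along the fingers, y is the line along which they close (so a half turn about z gives the same grasp; the last joint's range is limited). The gripper opens to 88 mm and grips with 3 to 60 N. Pads are 20 mm wide; open, the fingers measure 115 mm over their backs; the gripper's body (75 mm by 178 mm) begins 61 mm behind the grasp point.
Start: joints at [-1.164, 0.423, 1.63, -0, 1.089, -0.019], TCP at [0.258, -0.569, 0.223] pointing down, gripper open.
Joint ranges: [-3, 3], [-0.9, 2.11], [0.09, 2.58], [-1.31, 4.45], [0.11, 2.69], [-2.54, 2.54]. Speed limits (rad/s): [2.39, 2.39, 3.01, 3.14, 3.14, 3.14].

### API

Orientations are given as [roll, pitch, yaw] about the fixed x, y, z axes, in that order (R = Rz(yaw) Ry(pitch) Rx(roll)).
In Python, from rig import get_obs, grab_frame, get_calibration, finish_job gives the robot as it stands. The module is installed in compiled form; this text tells all that it offers.
- The arm moves only by the tool apply_moves, never from a script. Its argument "moves" is a list of rows, each an object of numbers: "x", "y", "z": the shift along the world's x, y, z normalised to -1 to 1, where 1 is 2 cm; "rx", "ry", "rz": the turn, a rotation vector about the world's x, y, z normalised to -1 to 1, where 1 is 5 degrees; "jaw": the closure, from -1 (fully open) to 1 (shut). A call has 1 to 20 rows; each row shifts and turns the commanded pose from where the row before left it; what a row does not reach is not made up. A row lasts 1/10 s, in which the tool goes at most 50 mm and 8.59 degrees, less where a joint would pass 70% of its speed; a pose out of reach is approached as far as the arm can. A call with a number of a shift or a turn outside -1 to 1 is refused whole. A call with a gripper value outside its range is refused whole. The fingers move at their own pace and stop on an object; the grip force is fixed at half the most. Time passes only in rows, so rows that do not move let the fingers close. It gives the time, the measured TCP pose, the force, the opening and the grip force at its end, in the units of the state.
- get_obs(): the state, without advancing time (a new reading comes with each control period).
- grab_frame(name): name is "scene" or "side" or "wrist"; returns the picture (480x640x3 uint8, red, green, blue); there is no depth.
- get_calibration(name): a dict with "K" (3x3 intrinsics, pixels), "cam_to_world" (4x4, takes a point from camera to world coordinates); the wrist camera has in their place "tool_from_camera" (4x4, takes a point from camera to tool coordinates, whose origin is the TCP and whose axes are the flange's). Camera axes: x right, y down, z forward; pixel columns grow to the right and rows downward; lengths in m; the calibration is good to about 2 mm. The wrist camera is an equidistant fisheye: a pixel r from the principal point sees the ray r / f radians off the axis. A picture is of the moment at which its call begins: read the wrist's pose just before it. get_calibration takes no time and is no camera call.
- finish_job(): hands the job in; it is judged then, once.
The state is a dict: "time": time; "joints": joint angles; "joint_velocities": joint speeds; "joint_efforts": joint torques, N m; "tcp_pos": TCP position; "tcp_rot": TCP orientation; "ft_force": force on the tool from outside, world axes, zero at the start; "moment": the same for the moment, N m; "gripper_width": finger opening in m; "grasp_force": force on a finger pad.
Only numpy, scipy, OpenCV 4.12 (cv2) and the standard library are available. Lean on these libraries where they do the work, as an engineer would, in place of code of your own. Each camera call takes 0.05 s, during which the arm holds its last target. There are 200 camera calls.

### The job

The next batch is another product, so turn the packing card over: first push the seasoning tin, which stands where the card will come down, along the bench until it is clear of the card's landing place, keeping it upright; then, with the fingertips, flip the hinged card leaf over its spine and press it down flat on the other side. Only push and press: do not grip anything, take it between the fingers or pick it up, and leave the other things on the bench where they are.

Things in the scene. Friction and masses are not known exactly. Their poses are not given: they have to be found in the camera images.
- stand: low grey steel card stand fixed to the bench. Origin on the bench under the middle of its spine; x along the spine, z up; yaw within 0.35 rad of the robot's axes. The card starts on the +y side and must end on the -y side. Foot plate 190 x 70 x 6 mm (x, y, z); an upright 84 mm high at each end (x = +-87 mm).
- card (a joint): angle of the hinged card leaf in rad: 0 = level on the stand's +y side, 1.57 = upright over the spine, 3.14 = flat and level on the -y side (a stop at either end). It starts a little raised, 0.08 to 0.35. The hinge is stiff: the leaf stays wherever it is left and does not fall; some 1 to 2 N at its free edge moves it.
- card_edge (a point): middle of the free edge of the card leaf: rigid white plastic panel with pictures on both faces, 150 mm wide (along the spine), 4 mm thick, 0.10 kg, free edge 145 mm from the spine axis, its mid-plane through that axis. Axes: x along the spine, y from the spine out past the free edge, z normal to the leaf (up while the joint is 0).
- spine (a point): middle of the spine, a 9 mm steel rod, 190 mm long, 80 mm above the bench; axes as the stand. Two thin rest arms (at x = +-65 mm, tops 74 mm above the bench) reach 50 mm out from the spine on both sides; further out there is nothing under the leaf but the bench, so a fingertip fits under its outer part.
- tin: round seasoning tin standing upright on the bench on the stand's -y side, where the leaf would come down: 76 mm across, 110 mm high, 0.2 to 0.42 kg. Origin at the centre of its underside, z up. It starts 120 to 140 mm from the spine, within 30 mm of the middle of the leaf's width.
- tape: bystander, to be left alone: roll of packing tape standing flat, 100 mm across, 48 mm high, loose; origin at the centre of its underside
- shaker: bystander, to be left alone: small glass jar, 48 mm across, 120 mm high, loose; origin at the centre of its underside
- knife: bystander, to be left alone: slim box knife lying flat, 160 mm long, 12 mm high, loose; origin at the centre of its underside
- carton: bystander, to be left alone: small carton, 60 x 50 x 40 mm, loose; origin at the centre of its underside
- packa: bystander, to be left alone: red food pack lying flat, 190 x 70 x 26 mm, loose; origin at the centre of its underside
- packb: bystander, to be left alone: second red food pack lying flat, 190 x 70 x 26 mm, loose; origin at the centre of its underside
- mug: bystander, to be left alone: white mug, 76 mm across, 90 mm high, loose; origin at the centre of its underside
Things that resemble listed ones, but are neither listed nor needed, are in the scene too. What is shaped like the tin but green or turquoise is not meant.

How it is judged:
By the outcome, as a careful person would: the job done as asked, in the order asked, and still so for the second after the job is handed in, with the robot touching nothing.
It also fails if it takes over 58 s, if anything falls off the work surface, if the arm or the gripper's body presses on something with over 40 N, if the wrist force passes 120 N, or if a joint passes its speed limit or range.

## Working session

There is one attempt and no reset: what is moved stays moved. The work goes in short steps, Python scripts to look and compute and a tool call to move; the robot and the scene stay as the last step left them, time stands still between calls to the robot, and variables do not carry over. Pictures are saved under pics/ and viewed, at most 10 in all, crops included, and the job is handed in when it is done.

Besides the shell and the picture viewer there is one more tool, called after "Request:" by a JSON object that holds its "fn" and its "kwargs", one argument or row to a line. apply_moves: Moves the arm, as the interface text tells. Scaled input: -1 to 1 covers 2 cm each way for a shift and 5 degrees each way for a turn. Its arguments: {"type":"object","properties":{"moves":{"type":"array","items":{"type":"object","properties":{"x":{"type":"number","minimum":-1,"maximum":1},"y":{"type":"number","minimum":-1,"maximum":1},"z":{"type":"number","minimum":-1,"maximum":1},"rx":{"type":"number","minimum":-1,"maximum":1},"ry":{"type":"number","minimum":-1,"maximum":1},"rz":{"type":"number","minimum":-1,"maximum":1},"jaw":{"type":"number"}}}}},"required":["moves"]}

```bash
mkdir -p pics
python3 - <<'E'
from rig import *
import cv2,numpy as np
o=get_obs();print(o['time'],o['tcp_pos'],o['tcp_rot'],o['gripper_width'])
for n in('scene','side'):
    f=grab_frame(n);cv2.imwrite(f'pics/{n}0.png',f[:,:,::-1]);c=get_calibration(n);print(n,np.round(c['K'],1).tolist(),np.round(c['cam_to_world'],3).tolist())
E
```

```text
0.0 [ 0.257962   -0.56866344  0.22189964] [-3.14004174e+00 -5.51791651e-05  4.25773080e-01] 0.08765158147484169
scene [[459.2, 0.0, 324.3], [0.0, 459.2, 239.2], [0.0, 0.0, 1.0]] [[0.736, 0.45, -0.506, 1.064], [0.677, -0.513, 0.528, -0.56], [-0.022, -0.731, -0.682, 0.786], [0.0, 0.0, 0.0, 1.0]]
side [[521.9, 0.0, 320.9], [0.0, 521.9, 235.2], [0.0, 0.0, 1.0]] [[-0.889, -0.252, 0.383, 0.052], [-0.458, 0.487, -0.744, 0.982], [0.001, -0.836, -0.548, 0.793], [0.0, 0.0, 0.0, 1.0]]
```

View pics/scene0.png

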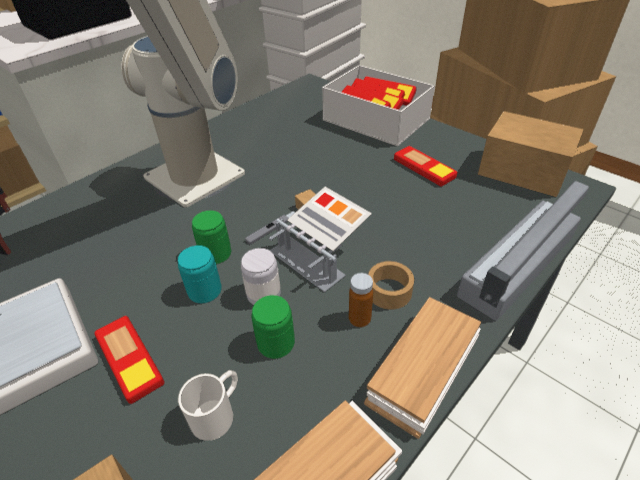

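View pics/side0.png

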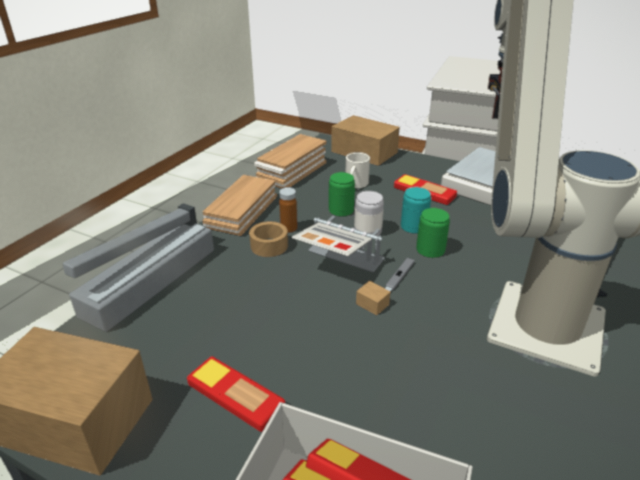

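The only tin-shaped things are white at scene (261,275), teal (199,274), green (211,237) and green (273,325). The white one fits: it is not green or turquoise, and it stands right beside the spine on the side away from the card. I'll confirm with one enlarged crop from each view.

Run:
```python
import cv2
a=cv2.imread('pics/scene0.png')[175:375,170:430];b=cv2.imread('pics/side0.png')[160:325,235:475]
cv2.imwrite('pics/sc1.png',cv2.resize(a,None,fx=3,fy=3,interpolation=cv2.INTER_CUBIC))
cv2.imwrite('pics/si1.png',cv2.resize(b,None,fx=3.3,fy=3.3,interpolation=cv2.INTER_CUBIC))
```

```text
(no output)
```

View pics/sc1.png

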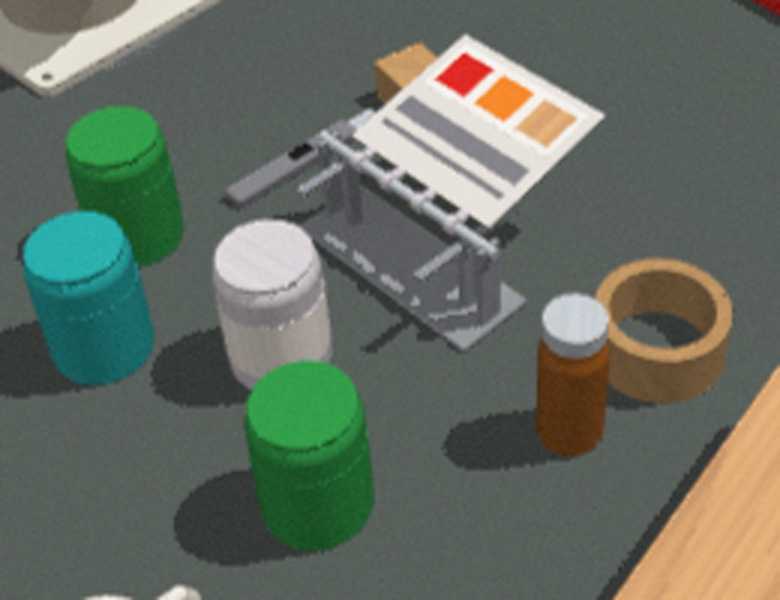

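View pics/si1.png

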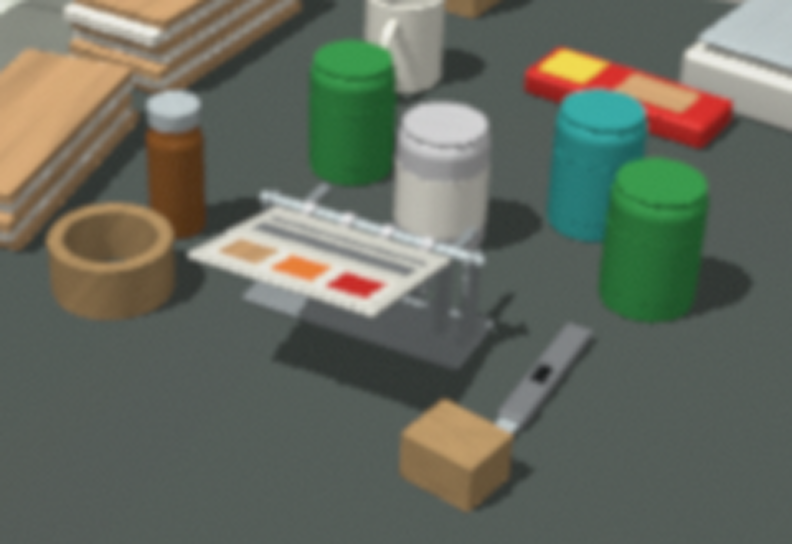

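White tin confirmed: scene top centre (259,261), side (370,198). The spine rod runs scene (278,219)–(334,258). The card's free edge runs scene (325,187)–(371,214).

```bash
cat > h.py <<'E'
import numpy as np
from rig import get_calibration
C={n:get_calibration(n) for n in('scene','side')}
def ray(n,p):
    c=C[n];T=np.array(c['cam_to_world']);d=T[:3,:3]@np.linalg.solve(np.array(c['K']),[p[0],p[1],1.]);return T[:3,3],d/np.linalg.norm(d)
def plane(n,p,z):
    o,d=ray(n,p);return o+d*(z-o[2])/d[2]
def tri(p,q):
    A=np.zeros((3,3));b=np.zeros(3)
    for n,x in(('scene',p),('side',q)):
        o,d=ray(n,x);M=np.eye(3)-np.outer(d,d);A+=M;b+=M@o
    return np.linalg.solve(A,b)
E
python3 - <<'E'
from h import *
np.set_printoptions(precision=3,suppress=True)
L={'tin':((259,260.7),(370.2,198.2),.11),'spL':((277.7,219.3),(380.8,238.8),.08),'spR':((334.3,258.3),(315.3,219.1),.08),
'cFL':((325.3,186.7),(348.6,255.5),.1),'cFR':((371.3,213.7),(292.6,237.3),.1),'g1':((209,220),(435,216),.11),'teal':((196,255.7),(417.7,194),.11),'g2':((271.7,308.3),(342,178.8),.11),
'shaker':((362,280.7),(287.7,193.3),.12),'tape':((391.3,278.3),(268.6,231.2),.048),'carton':((305,196.7),(373.2,290.3),.04),'mug':((204,395),(357.5,157),.09),'knife':((246,240),(411.7,260),.012)}
R={}
for k,(a,b,z) in L.items():
    R[k]=tri(a,b);print(k,plane('scene',a,z)[:2],plane('side',b,z)[:2],R[k])
u=R['spR']-R['spL'];
mid=(R['spR']+R['spL'])/2
print('spine mid',mid,'len',np.linalg.norm(u))
ce=(R['cFL']+R['cFR'])/2;print('edge',ce,'rel',ce-mid,np.linalg.norm(ce-mid))
x=u[:2]/np.linalg.norm(u[:2]); 
if np.cross(x,(ce-mid)[:2])<0:x=-x
y=np.array([-x[1],x[0]]);print('x',x,'yaw',np.arctan2(x[1],x[0]),'y',y)
for k in R: print(k,'stand frame',(R[k]-mid)[:2]@x,(R[k]-mid)[:2]@y)
E
```

```text
tin [ 0.505 -0.174] [ 0.493 -0.165] [ 0.498 -0.171  0.105]
spL [ 0.41  -0.036] [ 0.41  -0.038] [ 0.41  -0.036  0.081]
spR [ 0.597 -0.044] [ 0.597 -0.046] [ 0.597 -0.045  0.081]
cFL [0.427 0.114] [0.44  0.089] [0.435 0.103 0.11 ]
cFR [0.578 0.107] [0.591 0.082] [0.584 0.096 0.11 ]
g1 [ 0.321 -0.163] [ 0.312 -0.155] [ 0.315 -0.161  0.106]
teal [ 0.395 -0.252] [ 0.388 -0.246] [ 0.39  -0.251  0.107]
g2 [ 0.617 -0.241] [ 0.609 -0.233] [ 0.613 -0.239  0.106]
shaker [ 0.704 -0.083] [ 0.693 -0.071] [ 0.7   -0.08   0.114]
tape [0.708 0.015] [0.702 0.018] [0.706 0.016 0.046]
carton [0.361 0.105] [0.367 0.109] [0.365 0.106 0.04 ]
mug [ 0.653 -0.427] [ 0.646 -0.428] [ 0.649 -0.428  0.088]
knife [ 0.346 -0.091] [ 0.338 -0.081] [ 0.34  -0.088  0.006]
spine mid [ 0.504 -0.041  0.081] len 0.18695953684140165
edge [0.51 0.1  0.11] rel [0.006 0.14  0.03 ] 0.14341748491512815
x [ 0.999 -0.044] yaw -0.04410355334659417 y [0.044 0.999]
tin stand frame 0.00032902016648803334 -0.13099595691105095
spL stand frame -0.09347973154485299 -2.1650429542670172e-18
spR stand frame 0.09347973154485288 -2.1717657356750005e-18
cFL stand frame -0.07486654413505832 0.1405997931955665
cFR stand frame 0.07456756538451688 0.14006167418236087
g1 stand frame -0.18348895818258615 -0.1284150078969595
teal stand frame -0.10419103457200543 -0.2147497770818519
g2 stand frame 0.117880582746127 -0.19356072898409601
shaker stand frame 0.19804997806262492 -0.03039677517690116
tape stand frame 0.1993826824040869 0.06558436157604926
carton stand frame -0.14542018161677744 0.14020205560002139
mug stand frame 0.1623860112786261 -0.38086542518649896
knife stand frame -0.16095192904756436 -0.05468744201074214<stdin>:14: DeprecationWarning: Arrays of 2-dimensional vectors are deprecated. Use arrays of 3-dimensional vectors instead. (deprecated in NumPy 2.0)
```

Everything is located: the stand origin is at (0.504, -0.041) with yaw ≈ -0.044, the leaf is at about 0.2 rad, and the tin is at (0.498, -0.171). I'll move to the gap between tin and spine with the fingers partly closed, so both fingertips push the tin.

Request:
{"fn": "apply_moves", "kwargs": {
  "moves": [
    {"x":0.6,"y":1,"rz":0.65,"jaw":0.3},
    {"x":0.6,"y":1,"rz":0.65,"jaw":0.3},
    {"x":0.6,"y":1,"rz":0.65,"jaw":0.3},
    {"x":0.6,"y":1,"rz":0.65,"jaw":0.3},
    {"x":0.6,"y":1,"rz":0.65,"jaw":0.3},
    {"x":0.6,"y":1,"rz":0.65,"jaw":0.3},
    {"x":0.6,"y":1,"rz":0.65,"jaw":0.3},
    {"x":0.6,"y":1,"rz":0.65,"jaw":0.3},
    {"x":0.6,"y":1,"rz":0.65,"jaw":0.3},
    {"x":0.6,"y":1,"rz":0.65,"jaw":0.3},
    {"x":0.6,"y":1,"rz":0.65,"jaw":0.3},
    {"x":0.6,"y":1,"rz":0.65,"jaw":0.3},
    {"x":0.6,"y":1,"rz":0.65,"jaw":0.3},
    {"x":0.6,"y":1,"rz":0.65,"jaw":0.3},
    {"x":0.6,"y":1,"rz":0.65,"jaw":0.3},
    {"x":0.6,"y":1,"rz":0.65,"jaw":0.3},
    {"x":0.6,"y":1,"rz":0.65,"jaw":0.3},
    {"x":0.6,"y":1,"rz":0.65,"jaw":0.3},
    {"x":0.6,"y":1,"rz":0.65,"jaw":0.3},
    {"x":0.6,"y":1,"rz":0.65,"jaw":0.3}
  ]
}}

```text
validation failed for argument at $.mo...
```

The call was refused as a whole, and the message is cut off. I'll try one full row to find the accepted form.

Request:
{"fn": "apply_moves", "kwargs": {
  "moves": [
    {"x":0.6,"y":1.0,"z":0.0,"rx":0.0,"ry":0.0,"rz":0.65,"jaw":0.3}
  ]
}}

```text
time: 0.2
tcp_pos: [0.2694, -0.5504, 0.2222]
tcp_rot: [3.141, 0.0, 0.481]
ft_force: [1.5, -0.9, -0.2]
gripper_width: 0.083
grasp_force: 0.0
```

Request:
{"fn": "apply_moves", "kwargs": {
  "moves": [
    {"x":0.6,"y":1.0,"z":0.0,"rx":0.0,"ry":0.0,"rz":0.65,"jaw":0.3},
    {"x":0.6,"y":1.0,"z":0.0,"rx":0.0,"ry":0.0,"rz":0.65,"jaw":0.3},
    {"x":0.6,"y":1.0,"z":0.0,"rx":0.0,"ry":0.0,"rz":0.65,"jaw":0.3},
    {"x":0.6,"y":1.0,"z":0.0,"rx":0.0,"ry":0.0,"rz":0.65,"jaw":0.3},
    {"x":0.6,"y":1.0,"z":0.0,"rx":0.0,"ry":0.0,"rz":0.65,"jaw":0.3},
    {"x":0.6,"y":1.0,"z":0.0,"rx":0.0,"ry":0.0,"rz":0.65,"jaw":0.3},
    {"x":0.6,"y":1.0,"z":0.0,"rx":0.0,"ry":0.0,"rz":0.65,"jaw":0.3},
    {"x":0.6,"y":1.0,"z":0.0,"rx":0.0,"ry":0.0,"rz":0.65,"jaw":0.3},
    {"x":0.6,"y":1.0,"z":0.0,"rx":0.0,"ry":0.0,"rz":0.65,"jaw":0.3},
    {"x":0.6,"y":1.0,"z":0.0,"rx":0.0,"ry":0.0,"rz":0.65,"jaw":0.3},
    {"x":0.6,"y":1.0,"z":0.0,"rx":0.0,"ry":0.0,"rz":0.65,"jaw":0.3},
    {"x":0.6,"y":1.0,"z":0.0,"rx":0.0,"ry":0.0,"rz":0.65,"jaw":0.3},
    {"x":0.6,"y":1.0,"z":0.0,"rx":0.0,"ry":0.0,"rz":0.65,"jaw":0.3},
    {"x":0.6,"y":1.0,"z":0.0,"rx":0.0,"ry":0.0,"rz":0.65,"jaw":0.3},
    {"x":0.6,"y":1.0,"z":0.0,"rx":0.0,"ry":0.0,"rz":0.65,"jaw":0.3},
    {"x":0.6,"y":1.0,"z":0.0,"rx":0.0,"ry":0.0,"rz":0.65,"jaw":0.3},
    {"x":0.6,"y":1.0,"z":0.0,"rx":0.0,"ry":0.0,"rz":0.65,"jaw":0.3},
    {"x":0.6,"y":1.0,"z":0.0,"rx":0.0,"ry":0.0,"rz":0.65,"jaw":0.3}
  ]
}}

```text
time: 2.0
tcp_pos: [0.4864, -0.1882, 0.2224]
tcp_rot: [-3.141, -0.0, 1.506]
ft_force: [-0.7, -0.4, -0.0]
gripper_width: 0.0309
grasp_force: 0.0
```

Request:
{"fn": "apply_moves", "kwargs": {
  "moves": [
    {"x":0.3,"y":1.0,"z":0.0,"rx":0.0,"ry":0.0,"rz":0.2,"jaw":0.3},
    {"x":0.3,"y":1.0,"z":0.0,"rx":0.0,"ry":0.0,"rz":0.2,"jaw":0.3},
    {"x":0.0,"y":1.0,"z":0.0,"rx":0.0,"ry":0.0,"rz":0.0,"jaw":0.3},
    {"x":0.0,"y":1.0,"z":0.0,"rx":0.0,"ry":0.0,"rz":0.0,"jaw":0.3},
    {"x":0.0,"y":0.0,"z":0.0,"rx":0.0,"ry":0.0,"rz":0.0,"jaw":0.3},
    {"x":0.0,"y":0.0,"z":-1.0,"rx":0.0,"ry":0.0,"rz":0.0,"jaw":0.3},
    {"x":0.0,"y":0.0,"z":-1.0,"rx":0.0,"ry":0.0,"rz":0.0,"jaw":0.3},
    {"x":0.0,"y":0.0,"z":-1.0,"rx":0.0,"ry":0.0,"rz":0.0,"jaw":0.3},
    {"x":0.0,"y":0.0,"z":-1.0,"rx":0.0,"ry":0.0,"rz":0.0,"jaw":0.3},
    {"x":0.0,"y":0.0,"z":-1.0,"rx":0.0,"ry":0.0,"rz":0.0,"jaw":0.3},
    {"x":0.0,"y":0.0,"z":0.0,"rx":0.0,"ry":0.0,"rz":0.0,"jaw":0.3}
  ]
}}

```text
time: 3.1
tcp_pos: [0.4963, -0.1094, 0.1204]
tcp_rot: [-3.137, -0.001, 1.538]
ft_force: [-0.3, -0.5, 0.5]
gripper_width: 0.0308
grasp_force: 0.0
```

Run:
```python
from rig import *
import cv2,numpy as np
o=get_obs();print(o['time'],o['tcp_pos'],o['joints'])
a=grab_frame('scene')[100:400,140:460,::-1];b=grab_frame('side')[100:325,235:475,::-1]
r=lambda i:cv2.resize(i,(400,375),interpolation=cv2.INTER_CUBIC)
cv2.imwrite('pics/c2.png',np.hstack([r(a),r(b)]))
```

```text
3.1 [ 0.49631882 -0.10937946  0.12040511] [-2.40230027e-01  4.08310555e-01  1.95306398e+00 -2.34203902e-04
  7.85079152e-01 -2.07408230e-01]
```

View pics/c2.png

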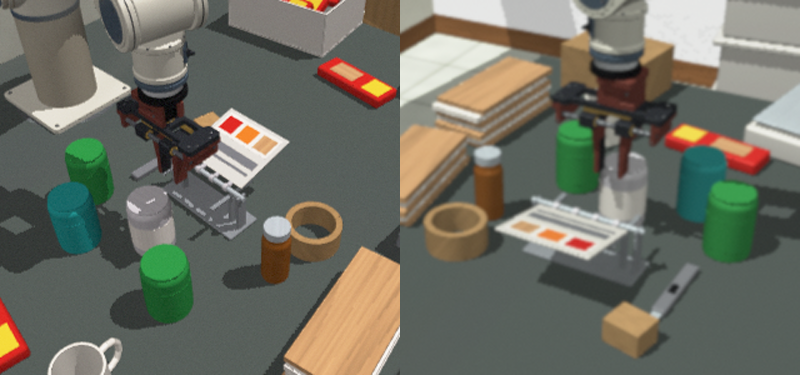

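Clear on both sides. I'll lower and push along -y, with the tin passing between the teal and green tins.

Request:
{"fn": "apply_moves", "kwargs": {
  "moves": [
    {"x":0.0,"y":0.0,"z":-0.9,"rx":0.0,"ry":0.0,"rz":0.0,"jaw":0.3},
    {"x":0.0,"y":0.0,"z":-0.9,"rx":0.0,"ry":0.0,"rz":0.0,"jaw":0.3},
    {"x":0.0,"y":0.0,"z":-0.9,"rx":0.0,"ry":0.0,"rz":0.0,"jaw":0.3},
    {"x":0.0,"y":0.0,"z":-0.9,"rx":0.0,"ry":0.0,"rz":0.0,"jaw":0.3},
    {"x":0.1,"y":0.0,"z":0.0,"rx":0.0,"ry":0.0,"rz":0.0,"jaw":0.3},
    {"x":0.0,"y":-0.3,"z":0.0,"rx":0.0,"ry":0.0,"rz":0.0,"jaw":0.3},
    {"x":0.0,"y":-0.3,"z":0.0,"rx":0.0,"ry":0.0,"rz":0.0,"jaw":0.3},
    {"x":0.0,"y":-0.3,"z":0.0,"rx":0.0,"ry":0.0,"rz":0.0,"jaw":0.3},
    {"x":0.0,"y":-0.3,"z":0.0,"rx":0.0,"ry":0.0,"rz":0.0,"jaw":0.3},
    {"x":0.0,"y":-0.3,"z":0.0,"rx":0.0,"ry":0.0,"rz":0.0,"jaw":0.3},
    {"x":0.0,"y":-0.3,"z":0.0,"rx":0.0,"ry":0.0,"rz":0.0,"jaw":0.3},
    {"x":0.0,"y":-0.3,"z":0.0,"rx":0.0,"ry":0.0,"rz":0.0,"jaw":0.3},
    {"x":0.0,"y":-0.3,"z":0.0,"rx":0.0,"ry":0.0,"rz":0.0,"jaw":0.3},
    {"x":0.0,"y":-0.3,"z":0.0,"rx":0.0,"ry":0.0,"rz":0.0,"jaw":0.3},
    {"x":0.0,"y":-0.3,"z":0.0,"rx":0.0,"ry":0.0,"rz":0.0,"jaw":0.3},
    {"x":0.0,"y":-0.3,"z":0.0,"rx":0.0,"ry":0.0,"rz":0.0,"jaw":0.3}
  ]
}}

```text
time: 4.8
tcp_pos: [0.5001, -0.1756, 0.0506]
tcp_rot: [-3.141, -0.0, 1.538]
ft_force: [-1.1, 2.0, 2.5]
gripper_width: 0.0306
grasp_force: 1.3
```

Request:
{"fn": "apply_moves", "kwargs": {
  "moves": [
    {"x":0.0,"y":-0.3,"z":0.0,"rx":0.0,"ry":0.0,"rz":0.0,"jaw":0.3},
    {"x":0.0,"y":-0.3,"z":0.0,"rx":0.0,"ry":0.0,"rz":0.0,"jaw":0.3},
    {"x":0.0,"y":-0.3,"z":0.0,"rx":0.0,"ry":0.0,"rz":0.0,"jaw":0.3},
    {"x":0.0,"y":-0.3,"z":0.0,"rx":0.0,"ry":0.0,"rz":0.0,"jaw":0.3},
    {"x":0.0,"y":-0.3,"z":0.0,"rx":0.0,"ry":0.0,"rz":0.0,"jaw":0.3},
    {"x":0.0,"y":-0.3,"z":0.0,"rx":0.0,"ry":0.0,"rz":0.0,"jaw":0.3},
    {"x":0.0,"y":-0.3,"z":0.0,"rx":0.0,"ry":0.0,"rz":0.0,"jaw":0.3},
    {"x":0.0,"y":-0.3,"z":0.0,"rx":0.0,"ry":0.0,"rz":0.0,"jaw":0.3},
    {"x":0.0,"y":-0.3,"z":0.0,"rx":0.0,"ry":0.0,"rz":0.0,"jaw":0.3},
    {"x":0.0,"y":0.0,"z":0.0,"rx":0.0,"ry":0.0,"rz":0.0,"jaw":0.3},
    {"x":0.0,"y":0.5,"z":0.0,"rx":0.0,"ry":0.0,"rz":0.0,"jaw":0.3},
    {"x":0.0,"y":1.0,"z":0.0,"rx":0.0,"ry":0.0,"rz":0.0,"jaw":0.3},
    {"x":0.0,"y":0.5,"z":1.0,"rx":0.0,"ry":0.0,"rz":0.0,"jaw":0.3},
    {"x":0.0,"y":0.0,"z":1.0,"rx":0.0,"ry":0.0,"rz":0.0,"jaw":0.3},
    {"x":0.0,"y":0.0,"z":1.0,"rx":0.0,"ry":0.0,"rz":0.0,"jaw":0.3},
    {"x":0.0,"y":0.0,"z":1.0,"rx":0.0,"ry":0.0,"rz":0.0,"jaw":0.3},
    {"x":0.0,"y":0.0,"z":1.0,"rx":0.0,"ry":0.0,"rz":0.0,"jaw":0.3},
    {"x":0.0,"y":0.0,"z":1.0,"rx":0.0,"ry":0.0,"rz":0.0,"jaw":0.5},
    {"x":0.0,"y":0.0,"z":1.0,"rx":0.0,"ry":0.0,"rz":0.0,"jaw":1.0},
    {"x":0.0,"y":0.0,"z":1.0,"rx":0.0,"ry":0.0,"rz":0.0,"jaw":1.0}
  ]
}}

```text
time: 6.8
tcp_pos: [0.4999, -0.1883, 0.2114]
tcp_rot: [-3.141, 0.0, 1.539]
ft_force: [0.5, -0.5, 0.3]
gripper_width: 0.0102
grasp_force: 0.0
```

Run:
```python
from rig import *
import cv2,numpy as np
o=get_obs();print(o['time'],o['tcp_pos'],o['joints'])
a=grab_frame('scene')[100:400,140:460,::-1];b=grab_frame('side')[100:325,235:475,::-1]
r=lambda i:cv2.resize(i,(400,375),interpolation=cv2.INTER_CUBIC)
cv2.imwrite('pics/c3.png',np.hstack([r(a),r(b)]))
```

```text
6.8 [ 0.49990242 -0.18830935  0.21136234] [-3.82473181e-01  3.05060797e-01  1.84005508e+00 -1.20485336e-04
  9.96692295e-01 -3.50643010e-01]
```

View pics/c3.png

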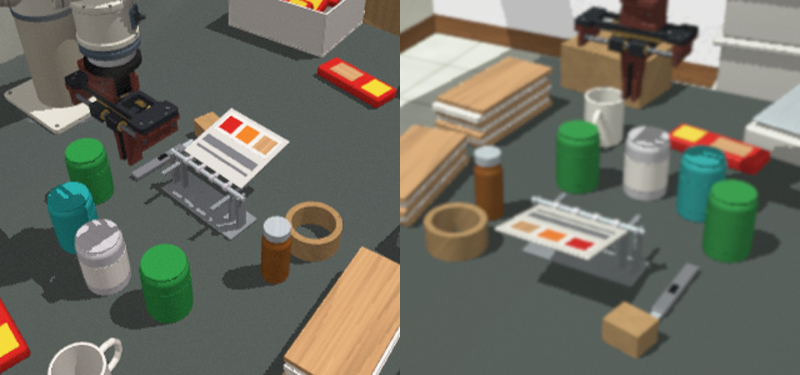

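The tin is upright, now beside the teal tin and clear of the leaf. I'll check its position while the arm crosses over the card and tilts 45°, so the closed fingertips can go under the free edge.

Request:
{"fn": "apply_moves", "kwargs": {
  "moves": [
    {"x":0.0,"y":1.0,"z":0.0,"rx":0.0,"ry":0.0,"rz":0.0,"jaw":1.0},
    {"x":0.0,"y":1.0,"z":0.0,"rx":0.0,"ry":0.0,"rz":0.0,"jaw":1.0},
    {"x":0.0,"y":1.0,"z":0.0,"rx":0.0,"ry":0.0,"rz":0.0,"jaw":1.0},
    {"x":0.0,"y":1.0,"z":0.0,"rx":0.0,"ry":0.0,"rz":0.0,"jaw":1.0},
    {"x":0.0,"y":1.0,"z":0.0,"rx":0.0,"ry":0.0,"rz":0.0,"jaw":1.0},
    {"x":0.0,"y":1.0,"z":0.0,"rx":0.0,"ry":0.0,"rz":0.0,"jaw":1.0},
    {"x":0.0,"y":1.0,"z":0.0,"rx":0.0,"ry":0.0,"rz":0.0,"jaw":1.0},
    {"x":0.0,"y":1.0,"z":0.0,"rx":0.0,"ry":0.0,"rz":0.0,"jaw":1.0},
    {"x":0.0,"y":1.0,"z":0.0,"rx":-1.0,"ry":0.0,"rz":0.0,"jaw":1.0},
    {"x":0.0,"y":1.0,"z":0.0,"rx":-1.0,"ry":0.0,"rz":0.0,"jaw":1.0},
    {"x":0.0,"y":1.0,"z":0.0,"rx":-1.0,"ry":0.0,"rz":0.0,"jaw":1.0},
    {"x":0.0,"y":1.0,"z":0.0,"rx":-1.0,"ry":0.0,"rz":0.0,"jaw":1.0},
    {"x":0.0,"y":1.0,"z":0.0,"rx":-1.0,"ry":0.0,"rz":0.0,"jaw":1.0},
    {"x":0.0,"y":1.0,"z":0.0,"rx":-1.0,"ry":0.0,"rz":0.0,"jaw":1.0},
    {"x":0.1,"y":1.0,"z":0.0,"rx":-1.0,"ry":0.0,"rz":0.0,"jaw":1.0},
    {"x":0.1,"y":1.0,"z":0.0,"rx":-1.0,"ry":0.0,"rz":0.0,"jaw":1.0},
    {"x":0.2,"y":0.4,"z":0.0,"rx":-1.0,"ry":0.0,"rz":0.0,"jaw":1.0},
    {"x":0.0,"y":0.0,"z":0.0,"rx":0.0,"ry":0.0,"rz":0.0,"jaw":1.0}
  ]
}}

```text
time: 8.7
tcp_pos: [0.5074, 0.141, 0.2077]
tcp_rot: [3.114, 0.788, 1.533]
ft_force: [-0.7, 0.2, 0.4]
gripper_width: 0.0006
grasp_force: 0.0
```

Run:
```python
from h import *
from rig import *
o=get_obs();print(o['time'],o['tcp_pos'],o['tcp_rot'],np.round(o['joints'],2),o['gripper_width'])
print('tin',tri((220.8,289.6),(383.2,182.2)))
```

```text
8.7 [0.50737981 0.14098744 0.20767539] [3.11401927 0.7878834  1.53284206] [ 0.6   0.55  1.7  -0.63  1.44  0.89] 0.0006073665642119719
tin [ 0.50129694 -0.27403776  0.10468368]
```

Tin centre is about 0.233 m from the spine, so its near side is 50 mm clear of the leaf's landing edge. Now under the card edge and a first lift.

Request:
{"fn": "apply_moves", "kwargs": {
  "moves": [
    {"x":0.0,"y":0.0,"z":-1.0,"rx":0.0,"ry":0.0,"rz":0.0,"jaw":1.0},
    {"x":0.0,"y":0.0,"z":-1.0,"rx":0.0,"ry":0.0,"rz":0.0,"jaw":1.0},
    {"x":0.0,"y":0.0,"z":-1.0,"rx":0.0,"ry":0.0,"rz":0.0,"jaw":1.0},
    {"x":0.0,"y":0.0,"z":-1.0,"rx":0.0,"ry":0.0,"rz":0.0,"jaw":1.0},
    {"x":0.0,"y":-0.5,"z":-0.6,"rx":0.0,"ry":0.0,"rz":0.0,"jaw":1.0},
    {"x":0.0,"y":-0.5,"z":-0.6,"rx":0.0,"ry":0.0,"rz":0.0,"jaw":1.0},
    {"x":0.0,"y":-0.5,"z":-0.5,"rx":0.0,"ry":0.0,"rz":0.0,"jaw":1.0},
    {"x":0.0,"y":-0.5,"z":-0.5,"rx":0.0,"ry":0.0,"rz":0.0,"jaw":1.0},
    {"x":0.0,"y":0.0,"z":0.0,"rx":0.0,"ry":0.0,"rz":0.0,"jaw":1.0},
    {"x":0.0,"y":0.0,"z":0.3,"rx":0.0,"ry":0.0,"rz":0.0,"jaw":1.0},
    {"x":0.0,"y":0.0,"z":0.3,"rx":0.0,"ry":0.0,"rz":0.0,"jaw":1.0},
    {"x":0.0,"y":0.0,"z":0.0,"rx":0.0,"ry":0.0,"rz":0.0,"jaw":1.0}
  ]
}}

```text
time: 9.9
tcp_pos: [0.5091, 0.0997, 0.1001]
tcp_rot: [3.106, 0.783, 1.523]
ft_force: [0.4, -1.1, 1.4]
gripper_width: 0.0007
grasp_force: 0.0
```

Run:
```python
from rig import *
import cv2,numpy as np
o=get_obs();print(o['time'],o['tcp_pos'],o['ft_force'],np.round(o['joints'],2))
a=grab_frame('scene')[100:325,200:440,::-1];b=grab_frame('side')[100:325,235:475,::-1]
r=lambda i:cv2.resize(i,(400,375),interpolation=cv2.INTER_CUBIC)
cv2.imwrite('pics/c4.png',np.hstack([r(a),r(b)]))
```

```text
9.9 [0.509081   0.0996772  0.10013448] [ 0.43640217 -1.08376353  1.44921139] [ 0.54  0.69  1.78 -0.7   1.24  1.  ]
```

View pics/c4.png

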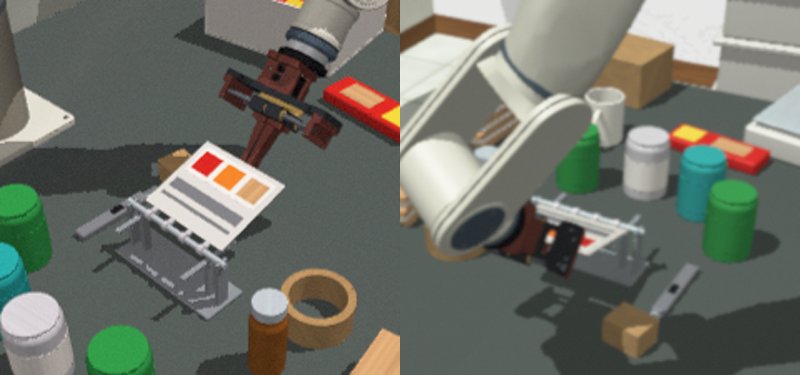

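The fingertips are under the free edge and beginning to lift it. I'll rotate tool and leaf together about the spine by 45°.

Request:
{"fn": "apply_moves", "kwargs": {
  "moves": [
    {"x":0.0,"y":-0.11,"z":0.61,"rx":1.0,"ry":0.0,"rz":0.0,"jaw":1.0},
    {"x":0.0,"y":-0.16,"z":0.6,"rx":1.0,"ry":0.0,"rz":0.0,"jaw":1.0},
    {"x":0.0,"y":-0.22,"z":0.58,"rx":1.0,"ry":0.0,"rz":0.0,"jaw":1.0},
    {"x":0.0,"y":-0.27,"z":0.56,"rx":1.0,"ry":0.0,"rz":0.0,"jaw":1.0},
    {"x":0.0,"y":-0.31,"z":0.54,"rx":1.0,"ry":0.0,"rz":0.0,"jaw":1.0},
    {"x":0.0,"y":-0.36,"z":0.5,"rx":1.0,"ry":0.0,"rz":0.0,"jaw":1.0},
    {"x":0.0,"y":-0.4,"z":0.48,"rx":1.0,"ry":0.0,"rz":0.0,"jaw":1.0},
    {"x":0.0,"y":-0.44,"z":0.44,"rx":1.0,"ry":0.0,"rz":0.0,"jaw":1.0},
    {"x":0.0,"y":-0.48,"z":0.4,"rx":1.0,"ry":0.0,"rz":0.0,"jaw":1.0},
    {"x":0.0,"y":0.0,"z":0.0,"rx":0.0,"ry":0.0,"rz":0.0,"jaw":1.0}
  ]
}}

```text
time: 11.0
tcp_pos: [0.5089, 0.042, 0.1944]
tcp_rot: [3.139, -0.002, 1.535]
ft_force: [-0.8, 1.0, 0.2]
gripper_width: 0.0006
grasp_force: 0.2
```

Run:
```python
from rig import *
import cv2,numpy as np
o=get_obs();print(o['time'],o['tcp_pos'],o['tcp_rot'],o['ft_force'],np.round(o['joints'],2))
a=grab_frame('scene')[60:360,160:480,::-1];b=grab_frame('side')[100:325,235:475,::-1]
r=lambda i:cv2.resize(i,(400,375),interpolation=cv2.INTER_CUBIC)
cv2.imwrite('pics/c5.png',np.hstack([r(a),r(b)]))
```

```text
11.0 [0.50890148 0.04198541 0.19443748] [ 3.13883783e+00 -1.66448263e-03  1.53488923e+00] [-0.83077926  0.9593004   0.16234216] [0.06 0.29 1.91 0.   0.94 0.09]
```

View pics/c5.png

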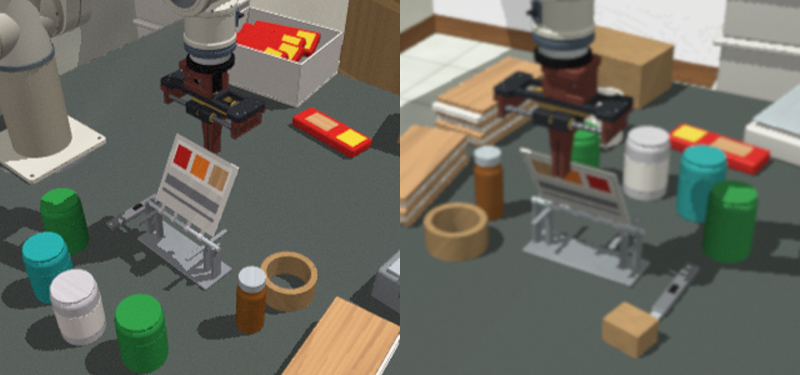

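The leaf stands at about 60° with the tool vertical behind it. Now I'll push it past upright.

Request:
{"fn": "apply_moves", "kwargs": {
  "moves": [
    {"x":0.0,"y":-0.5,"z":0.0,"rx":0.0,"ry":0.0,"rz":0.0,"jaw":1.0},
    {"x":0.0,"y":-0.5,"z":0.0,"rx":0.0,"ry":0.0,"rz":0.0,"jaw":1.0},
    {"x":0.0,"y":-0.5,"z":0.0,"rx":0.0,"ry":0.0,"rz":0.0,"jaw":1.0},
    {"x":0.0,"y":-0.5,"z":0.0,"rx":0.0,"ry":0.0,"rz":0.0,"jaw":1.0},
    {"x":0.0,"y":-0.5,"z":0.0,"rx":0.0,"ry":0.0,"rz":0.0,"jaw":1.0},
    {"x":0.0,"y":-0.5,"z":0.0,"rx":0.0,"ry":0.0,"rz":0.0,"jaw":1.0},
    {"x":0.0,"y":-0.5,"z":0.0,"rx":0.0,"ry":0.0,"rz":0.0,"jaw":1.0},
    {"x":0.0,"y":-0.5,"z":-0.03,"rx":0.0,"ry":0.0,"rz":0.0,"jaw":1.0},
    {"x":0.0,"y":-0.5,"z":-0.04,"rx":0.0,"ry":0.0,"rz":0.0,"jaw":1.0},
    {"x":0.0,"y":-0.49,"z":-0.1,"rx":0.0,"ry":0.0,"rz":0.0,"jaw":1.0},
    {"x":0.0,"y":-0.49,"z":-0.14,"rx":0.0,"ry":0.0,"rz":0.0,"jaw":1.0},
    {"x":0.0,"y":-0.46,"z":-0.2,"rx":0.0,"ry":0.0,"rz":0.0,"jaw":1.0},
    {"x":0.0,"y":-0.45,"z":-0.22,"rx":0.0,"ry":0.0,"rz":0.0,"jaw":1.0},
    {"x":0.0,"y":-0.42,"z":-0.27,"rx":0.0,"ry":0.0,"rz":0.0,"jaw":1.0},
    {"x":0.0,"y":-0.41,"z":-0.29,"rx":0.0,"ry":0.0,"rz":0.0,"jaw":1.0},
    {"x":0.0,"y":0.0,"z":0.0,"rx":0.0,"ry":0.0,"rz":0.0,"jaw":1.0}
  ]
}}

```text
time: 12.7
tcp_pos: [0.5078, -0.1014, 0.1661]
tcp_rot: [-3.14, 0.0, 1.538]
ft_force: [0.5, 0.3, -0.2]
gripper_width: 0.0009
grasp_force: 0.0
```

Request:
{"fn": "apply_moves", "kwargs": {
  "moves": [
    {"x":0.0,"y":-0.35,"z":-0.32,"rx":0.0,"ry":0.0,"rz":0.0,"jaw":1.0},
    {"x":0.0,"y":-0.34,"z":-0.35,"rx":0.0,"ry":0.0,"rz":0.0,"jaw":1.0},
    {"x":0.0,"y":-0.3,"z":-0.38,"rx":0.0,"ry":0.0,"rz":0.0,"jaw":1.0},
    {"x":0.0,"y":-0.27,"z":-0.4,"rx":0.0,"ry":0.0,"rz":0.0,"jaw":1.0},
    {"x":0.0,"y":-0.23,"z":-0.43,"rx":0.0,"ry":0.0,"rz":0.0,"jaw":1.0},
    {"x":0.0,"y":-0.19,"z":-0.44,"rx":0.0,"ry":0.0,"rz":0.0,"jaw":1.0},
    {"x":0.0,"y":-0.15,"z":-0.46,"rx":0.0,"ry":0.0,"rz":0.0,"jaw":1.0},
    {"x":0.0,"y":-0.11,"z":-0.46,"rx":0.0,"ry":0.0,"rz":0.0,"jaw":1.0},
    {"x":0.0,"y":-0.06,"z":-0.4,"rx":0.0,"ry":0.0,"rz":0.0,"jaw":1.0},
    {"x":0.0,"y":-0.04,"z":-0.3,"rx":0.0,"ry":0.0,"rz":0.0,"jaw":1.0},
    {"x":0.0,"y":0.0,"z":0.0,"rx":0.0,"ry":0.0,"rz":0.0,"jaw":1.0}
  ]
}}

```text
time: 13.8
tcp_pos: [0.5077, -0.1412, 0.0873]
tcp_rot: [-3.14, -0.0, 1.538]
ft_force: [0.6, 0.1, -0.3]
gripper_width: 0.0006
grasp_force: 0.0
```

Close to flat. I'll press down in small steps, watching the force.

Request:
{"fn": "apply_moves", "kwargs": {
  "moves": [
    {"x":0.0,"y":0.0,"z":-0.15,"rx":0.0,"ry":0.0,"rz":0.0,"jaw":1.0},
    {"x":0.0,"y":0.0,"z":-0.1,"rx":0.0,"ry":0.0,"rz":0.0,"jaw":1.0},
    {"x":0.0,"y":0.0,"z":-0.1,"rx":0.0,"ry":0.0,"rz":0.0,"jaw":1.0},
    {"x":0.0,"y":0.0,"z":0.0,"rx":0.0,"ry":0.0,"rz":0.0,"jaw":1.0}
  ]
}}

```text
time: 14.2
tcp_pos: [0.5085, -0.1414, 0.0822]
tcp_rot: [3.141, 0.0, 1.539]
ft_force: [-3.6, 0.2, 9.0]
gripper_width: 0.0002
grasp_force: 4.4
```

Request:
{"fn": "apply_moves", "kwargs": {
  "moves": [
    {"x":0.0,"y":0.0,"z":-0.05,"rx":0.0,"ry":0.0,"rz":0.0,"jaw":1.0},
    {"x":0.0,"y":0.0,"z":0.0,"rx":0.0,"ry":0.0,"rz":0.0,"jaw":1.0}
  ]
}}

```text
time: 14.4
tcp_pos: [0.5086, -0.1414, 0.082]
tcp_rot: [3.141, 0.0, 1.539]
ft_force: [-4.8, 1.1, 18.4]
gripper_width: 0.0004
grasp_force: 9.2
```

The force climbs steeply with no movement, so the leaf is on its stop. I'll retreat straight up and back for a last look.

Request:
{"fn": "apply_moves", "kwargs": {
  "moves": [
    {"x":0.0,"y":0.0,"z":0.5,"rx":0.0,"ry":0.0,"rz":0.0,"jaw":1.0},
    {"x":0.0,"y":0.0,"z":1.0,"rx":0.0,"ry":0.0,"rz":0.0,"jaw":1.0},
    {"x":0.0,"y":0.0,"z":1.0,"rx":0.0,"ry":0.0,"rz":0.0,"jaw":1.0},
    {"x":0.0,"y":0.0,"z":1.0,"rx":0.0,"ry":0.0,"rz":0.0,"jaw":1.0},
    {"x":0.0,"y":0.0,"z":1.0,"rx":0.0,"ry":0.0,"rz":0.0,"jaw":1.0},
    {"x":0.0,"y":0.0,"z":1.0,"rx":0.0,"ry":0.0,"rz":0.0,"jaw":1.0},
    {"x":0.0,"y":0.0,"z":1.0,"rx":0.0,"ry":0.0,"rz":0.0,"jaw":1.0},
    {"x":0.0,"y":1.0,"z":0.5,"rx":0.0,"ry":0.0,"rz":0.0,"jaw":1.0},
    {"x":0.0,"y":1.0,"z":0.5,"rx":0.0,"ry":0.0,"rz":0.0,"jaw":1.0},
    {"x":0.0,"y":1.0,"z":0.0,"rx":0.0,"ry":0.0,"rz":0.0,"jaw":1.0},
    {"x":0.0,"y":1.0,"z":0.0,"rx":0.0,"ry":0.0,"rz":0.0,"jaw":1.0},
    {"x":0.0,"y":1.0,"z":0.0,"rx":0.0,"ry":0.0,"rz":0.0,"jaw":1.0},
    {"x":0.0,"y":0.0,"z":0.0,"rx":0.0,"ry":0.0,"rz":0.0,"jaw":1.0}
  ]
}}

```text
time: 15.7
tcp_pos: [0.508, -0.0397, 0.2306]
tcp_rot: [3.141, -0.0, 1.541]
ft_force: [0.1, -0.1, 0.6]
gripper_width: 0.0006
grasp_force: 0.0
```

Run:
```python
from rig import *
import cv2,numpy as np
o=get_obs();print(o['time'],o['tcp_pos'],o['ft_force'])
a=grab_frame('scene')[150:375,170:410,::-1];b=grab_frame('side')[100:325,235:475,::-1]
r=lambda i:cv2.resize(i,(400,375),interpolation=cv2.INTER_CUBIC)
cv2.imwrite('pics/c6.png',np.hstack([r(a),r(b)]))
```

```text
15.7 [ 0.50801103 -0.03970824  0.23057501] [ 0.14608059 -0.06493354  0.59466586]
```

View pics/c6.png

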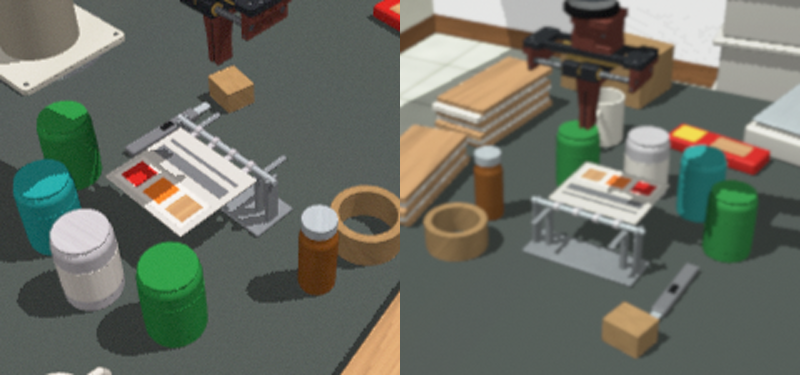

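The leaf lies on the -y side (scene crop corners (108,176) and (182,233)), the tin is upright and clear of it, and nothing else has moved. I'll check the edge height, then hand in.

Run:
```python
from h import *
print(tri((234.8,255.6),(394,214)),tri((279.2,289.8),(346,199)))
```

```text
[ 0.42549576 -0.17753807  0.07380016] [ 0.57209829 -0.18332126  0.07819462]
```

```bash
python3 -c "
from rig import *
print(finish_job())"
```

```text
the job is handed in; nothing more can be done
None
```

The job is handed in at about 16 s: the tin was pushed upright to about 50 mm clear of the card's landing place, then the leaf was flipped and pressed flat against its stop on the -y side, with nothing else seen to have moved in the last pictures.

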